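# Load agate blanks from a carton onto a pin fixture

## Task

Fold both carton flaps well back past upright, take out every agate blank on its holed metal carrier and lower each carrier over a pair of locating pins of the fixture until it rests flush (any pair will do). When all of them are seated, press the pump's plunger head down to its stop for a moment and let it come back up, then fold both flaps of the empty carton closed again to keep the dust out, leaving the mug, the burr stand and the oil jar where they are.

Things in the scene. Friction and masses are not known exactly. Their poses are not given: they have to be found in the camera images.
- carton: cardboard carton fixed to the bench, outside 118 (x) x 280 (y) x 70 mm high, walls and floor 4 mm; a packing strip 14 mm wide, top 10 mm above the bench, lies inside each short end. Origin: centre of its underside, z up, its x axis about along world x. The carriers lie in a row along its y, long sides about along its x
- flap_near_hinge (a point): middle of the hinge line (along the carton's y) of the flap on the carton's -x side, 72 mm above the carton's underside; axes as the carton
- flap_far_hinge (a point): middle of the hinge line (along the carton's y) of the flap on the carton's +x side, 72 mm above the carton's underside; axes as the carton
- flap_near_edge (a point): middle of the free edge of the near flap, 55 mm from its hinge; the flap is a stiff sheet 276 mm long and 4 mm thick
- flap_far_edge (a point): middle of the free edge of the far flap, 55 mm from its hinge; the flap is a stiff sheet 276 mm long and 4 mm thick
- flap_near (a joint): angle of the flap on the -x side: 0 closed (level, reaching to the carton's middle), 1.57 upright, 2.4 folded right back outwards (its stop). It starts half open, 0.75 to 1.15, and its crease is stiff enough to stay where it is left (about 1 N at the edge moves it)
- flap_far (a joint): the same for the flap on the +x side
- carrier1: loose carrier, 150 g: aluminium plate 84 (x) x 56 (y) x 6 mm, two through holes 10 mm wide on its x axis at +-32 mm, a brown agate block 36 (x) x 26 (y) x 28 mm high glued on its middle, with flat upright sides to grip (flat top). Origin: centre of the plate's underside, z up; both ends alike. Starts flat on the carton's floor; 2 or 3 carriers are present
- carrier2: loose carrier, 150 g: aluminium plate 84 (x) x 56 (y) x 6 mm, two through holes 10 mm wide on its x axis at +-32 mm, a brown agate block 36 (x) x 26 (y) x 28 mm high glued on its middle, with flat upright sides to grip (6 mm dome on top). Origin: centre of the plate's underside, z up; both ends alike. Starts flat on the carton's floor; 2 or 3 carriers are present
- carrier3: loose carrier, 150 g: aluminium plate 84 (x) x 56 (y) x 6 mm, two through holes 10 mm wide on its x axis at +-32 mm, a brown agate block 36 (x) x 26 (y) x 28 mm high glued on its middle, with flat upright sides to grip (6 mm step on top). Origin: centre of the plate's underside, z up; both ends alike. Starts flat on the carton's floor; 2 or 3 carriers are present
- fixture: dark steel fixture fixed to the bench: block 104 (x) x 236 (y) x 20 mm high with three pin pairs in a row along its y, and a hand pump on a foot at its +x side. Origin: centre of the block's underside, z up, x about along world x (yaw up to 0.2 rad)
- station1 (a point): centre of the -y pin pair, on the block's top face (20 mm above the bench); the two pins stand at +-32 mm along its x (the fixture's x): 8 mm thick, 16 mm tall, their upper 8 mm tapered to 3 mm. A seated carrier's origin is at this point. Neighbouring pairs are 82 mm apart
- station2 (a point): centre of the middle pin pair, on the block's top face (20 mm above the bench); the two pins stand at +-32 mm along its x (the fixture's x): 8 mm thick, 16 mm tall, their upper 8 mm tapered to 3 mm. A seated carrier's origin is at this point. Neighbouring pairs are 82 mm apart
- station3 (a point): centre of the +y pin pair, on the block's top face (20 mm above the bench); the two pins stand at +-32 mm along its x (the fixture's x): 8 mm thick, 16 mm tall, their upper 8 mm tapered to 3 mm. A seated carrier's origin is at this point. Neighbouring pairs are 82 mm apart
- plunger_top (a point): centre of the top of the pump's round black plunger head, 38 mm across and 10 mm thick, 95 mm above the bench when up, at x = +100 mm in the fixture's frame
- plunger (a joint): how far the plunger head is down, m: 0 up, 0.015 at its stop; a spring (3 N at the top, 9 N at the stop) brings it back
- mug: blue-grey mug 80 mm across, 90 mm high, stands on the bench beyond the work; leave it alone
- burr_stand: light blue round burr stand 90 mm across, 70 mm high, beyond the work; leave it alone
- oil_jar: small jar 50 mm across, 60 mm high, on the robot's side between carton and fixture; leave it alone
Mind the look-alikes: they are no part of the job. What is shaped like the carrier3 but pink is not meant.

How it is judged:
By the outcome, as a careful person would: the job done as asked, in the order asked, and still so for the second after the job is handed in, with the robot touching nothing.
Of carrier1, carrier2, carrier3 only 2 to 3 are there at a start; the rules pass over those that are not, and their reading is None.
At some moment in a run one of carrier1, carrier2, carrier3 may be knocked a few centimetres aside while the robot is not near it.
Once in a run the grip may slacken for a moment while it holds something.
It also fails if it takes over 210 s, if anything falls off the work surface, if the arm or the gripper's body presses on something with over 40 N, if the wrist force passes 120 N, or if a joint passes its speed limit or range.

## Robot

A 6-joint arm with a two-finger parallel gripper is mounted at the origin on the work surface. World frame = base frame: x ahead of the robot, y to its left, z up, the work surface at z = 0. Lengths are in m, angles in rad, forces in N, time in s.
With the tool pointing down it reaches from about 0.275 to 0.75 m from the base axis. Payload 10.2 kg.
Tool frame: the origin (TCP) lies at the very end of the fingers, on their centre line; the grasp point (between the pads) lies 19 mm behind it; z points along the fingers, y is the line along which they close (so a half turn about z gives the same grasp; the last joint's range is limited). The gripper opens to 88 mm and grips with 3 to 60 N. Pads are 18 mm wide; open, the fingers measure 123 mm over their backs; the gripper's body (75 mm by 187 mm) begins 45 mm behind the grasp point.
Start: joints at [-1.437, 0.313, 1.498, -0, 1.331, -0.223], TCP at [0.183, -0.492, 0.239] pointing down, gripper open.
Joint ranges: [-2.94, 2.94], [-0.97, 2.17], [0.19, 2.56], [-1.23, 4.37], [0.02, 3.11], [-2.88, 2.88]. Speed limits (rad/s): [2.39, 2.39, 3.01, 3.14, 3.14, 3.14].

## Interface

Orientations are given as a 3x3 rotation matrix whose columns are the frame's x, y, z axes.
In Python, from workcell import bot gives the robot as it stands.
- The arm moves only by the shell command python3 -m pendant 'ROWS' [FORCE]. ROWS is JSON, a list of rows, each an object with "grip": the closure, from 0 (fully open) to 1 (shut); "offset": the shift along the world's x, y, z as a fraction of full scale, a list of three; "twist": the turn about the world's z as a fraction of full scale. A call has 1 to 20 rows; each row is the pose to reach, as a shift and turn from the pose commanded when the call began; what a row does not reach only later rows make up. Full scale, the value 1, is 250 mm for a shift and 90 degrees for a turn. A row lasts 1/12 s, in which the tool goes at most 41.7 mm and 7.16 degrees, less where a joint would pass 70% of its speed; a pose out of reach is approached as far as the arm can. A call with a number of a shift or a turn outside -1 to 1 is refused whole. A call with a gripper value outside its range is refused whole. The fingers move at their own pace and stop on an object; FORCE is the grip in N (left out, the last holds). Time passes only in rows, so rows that repeat a pose let the fingers close. It gives the time, the measured TCP pose, the force, the opening and the grip force at its end, in the units of the state.
- bot.sense(): the state, without advancing time (a new reading comes with each control period).
- bot.read_camera(name): name is "side" or "top" or "wrist"; returns a dict with "img" (400x640x3 uint8, red, green, blue), "mtx" (3x3 intrinsics, pixels), "camera_from_world" (4x4, takes a point from world to camera coordinates); the wrist camera has in their place "hand_eye" (4x4, takes a point from camera to tool coordinates, whose origin is the TCP and whose axes are the flange's). Camera axes: x right, y up, looking along -z (the intrinsics and any distortion apply to the point x, -y, -z); pixel columns grow to the right and rows downward; lengths in m; the calibration is good to about 2 mm. A picture is of the moment at which its call begins: read the wrist's pose just before it. There is no depth.
- bot.hand_in(): hands the job in; it is judged then, once.
The state is a dict: "time_s": time; "qpos": joint angles; "dq": joint speeds; "joint_efforts": joint torques, N m; "eef_pos": TCP position; "eef_rot": TCP orientation; "ft_force": force on the tool from outside, world axes, zero at the start; "moment": the same for the moment, N m; "grip_width": opening from 0.0 (shut) to 1.0 (fully open); "finger_force": force on a finger pad.
Only numpy, scipy, OpenCV 4.12 (cv2) and the standard library are available. Lean on these libraries where they do the work, as an engineer would, in place of code of your own. Each camera call takes 0.05 s, during which the arm holds its last target. There are 200 camera calls.

## Working session

There is one attempt and no reset: what is moved stays moved. The work goes in short steps, Python scripts to look and compute and a shell command to move; the robot and the scene stay as the last step left them, time stands still between calls to the robot, and variables do not carry over. Pictures are saved under pics/ and viewed, at most 14 in all, crops included, and the job is handed in when it is done.

```bash
mkdir -p pics; cat > h.py <<'E'
import numpy as np, cv2
from workcell import bot
def snap(n,f):
    s=bot.sense(); c=bot.read_camera(n); cv2.imwrite('pics/'+f+'.png',c['img'][:,:,::-1])
    K=np.array(c['mtx'])
    if 'hand_eye' in c:
        T=np.eye(4);T[:3,:3]=s['eef_rot'];T[:3,3]=s['eef_pos']; E=np.linalg.inv(T@np.array(c['hand_eye']))
    else: E=np.array(c['camera_from_world'])
    np.savez('pics/'+f,K=K,E=E); print(f,[k for k in c if k not in('img',)], {k:c[k] for k in c if 'dist' in k})
def ld(f): d=np.load('pics/'+f+'.npz'); return d['K'],d['E']
def proj(f,P):
    K,E=ld(f); p=E[:3,:3]@np.array(P,float)+E[:3,3]; q=K@np.array([p[0],-p[1],-p[2]]); return q[:2]/q[2]
def ray(f,uv):
    K,E=ld(f); d=np.linalg.inv(K)@np.array([uv[0],uv[1],1.]); d=np.array([d[0],-d[1],-d[2]])
    R=E[:3,:3].T; return -R@E[:3,3], R@d
def atz(f,uv,z): o,d=ray(f,uv); return o+d*(z-o[2])/d[2]
def tri(*obs):
    A=np.zeros((3,3));b=np.zeros(3)
    for f,uv in obs:
        o,d=ray(f,uv);d=d/np.linalg.norm(d);M=np.eye(3)-np.outer(d,d);A+=M;b+=M@o
    p=np.linalg.solve(A,b); return p,[np.round(proj(f,p)-np.array(uv),1) for f,uv in obs]
def crop(f,x0,y0,x1,y1,k,out):
    im=cv2.imread('pics/'+f+'.png')[y0:y1,x0:x1]; cv2.imwrite('pics/'+out+'.png',cv2.resize(im,None,fx=k,fy=k,interpolation=cv2.INTER_CUBIC))
E
python3 -c "
from h import *
for n in ('top','side','wrist'): snap(n,n+'0')
a=cv2.imread('pics/top0.png');b=cv2.imread('pics/side0.png')
for n in ('top0','side0'):
  K,E=ld(n);print(K,-E[:3,:3].T@E[:3,3],E[:3,:3])
s=bot.sense();print({k:np.round(s[k],3).tolist() for k in s})
"
```

```text
top0 ['mtx', 'camera_from_world'] {}
side0 ['mtx', 'camera_from_world'] {}
wrist0 ['mtx', 'hand_eye'] {}
[[507.68596786   0.         322.61245934]
 [  0.         507.68596786 201.10552882]
 [  0.           0.           1.        ]] [0.47705502 0.004662   1.3472339 ] [[ 3.45906856e-03 -9.99993840e-01 -5.95525600e-04]
 [ 9.98070872e-01  3.41549947e-03  6.19908693e-02]
 [-6.19884534e-02 -8.08807423e-04  9.98076539e-01]]
[[404.22112578   0.         323.4391308 ]
 [  0.         404.22112578 196.24472894]
 [  0.           0.           1.        ]] [0.55825183 0.53763866 0.76281337] [[-0.99979468 -0.01977441  0.00442455]
 [ 0.01832849 -0.78939096  0.61361713]
 [-0.00864122  0.61357223  0.78959132]]
{'time_s': 0.15, 'qpos': [-1.437, 0.313, 1.498, -0.0, 1.331, -0.223], 'dq': [-0.002, -0.003, -0.003, 0.0, -0.0, 0.001], 'joint_efforts': [0.002, -40.23, -25.232, 0.07, 0.034, -0.0], 'eef_pos': [0.183, -0.492, 0.238], 'eef_rot': [[0.937, 0.349, -0.0], [0.349, -0.937, 0.001], [0.0, -0.001, -1.0]], 'ft_force': [0.165, 0.191, -0.32], 'moment': [0.028, 0.068, 0.0], 'finger_force': 0.0, 'grip_width': 0.994}
```

View pics/top0.png

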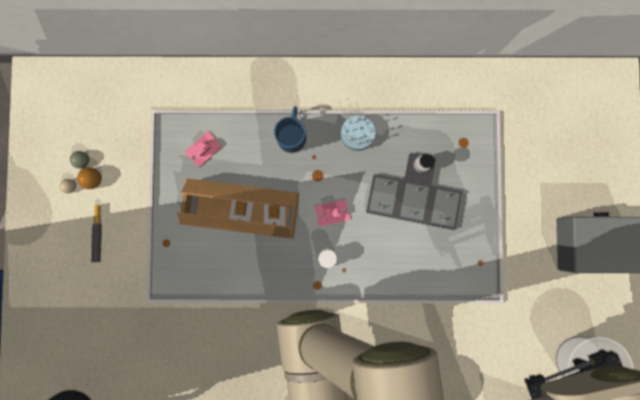

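View pics/side0.png

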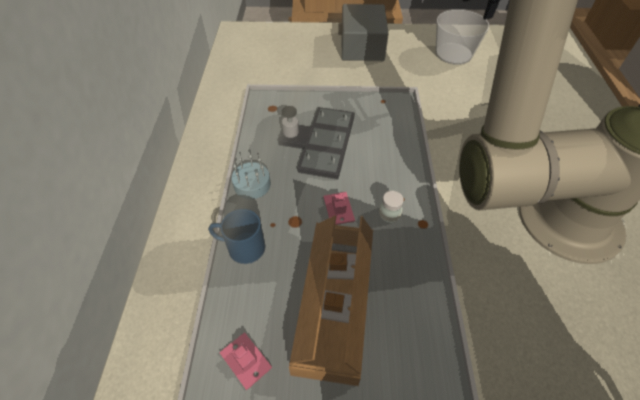

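The top view shows the carton around (240,208) with two visible blanks at (241,208) and (275,212), the fixture at (416,200) and the plunger at (425,162). The pink look-alikes are at (204,149) and (333,212), and the jar is at (327,258). I'll look closer.

```bash
python3 -c "
from h import *
crop('top0',165,165,345,300,4.4,'c1'); crop('top0',350,130,490,240,5.4,'c2'); crop('side0',270,90,420,390,2,'c3')
a=cv2.imread('pics/c2.png');b=cv2.imread('pics/c3.png');print(a.shape,b.shape)
"
```

```text
(594, 756, 3) (600, 300, 3)
```

View pics/c1.png

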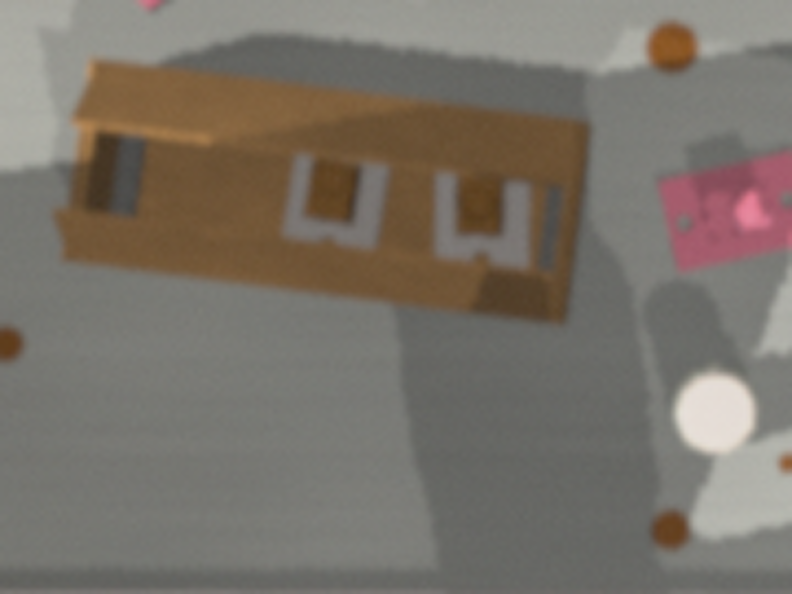

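View pics/c2.png

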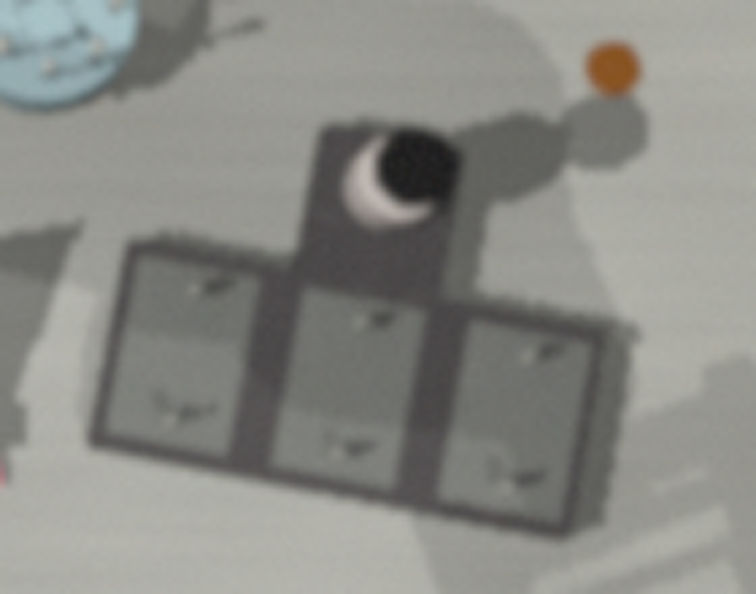

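View pics/c3.png

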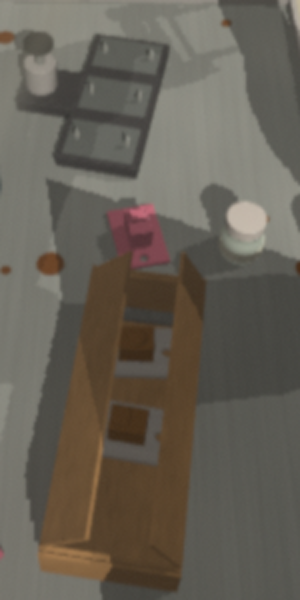

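```bash
cat > fit.py <<'E'
from h import *
from scipy.optimize import least_squares
C=lambda x,y:(165+x/4.4,165+y/4.4); F=lambda x,y:(350+x/5.4,130+y/5.4); S=lambda x,y:(270+x/2,90+y/2)
def W(p,q): c,s=np.cos(p[2]),np.sin(p[2]); return [p[0]+c*q[0]-s*q[1],p[1]+s*q[0]+c*q[1],q[2]]
fx=[('top0',F(*u),q) for u,q in [((130,242),(.052,.118,.02)),((610,325),(.052,-.118,.02)),((572,535),(-.052,-.118,.02)),((92,443),(-.052,.118,.02)),
 ((418,167),(.1,0,.095)),((195,288),(.032,.082,.03)),((165,405),(-.032,.082,.03)),((362,322),(.032,0,.03)),((334,447),(-.032,0,.03)),((526,354),(.032,-.082,.03)),((502,475),(-.032,-.082,.03))]]
fx+=[('side0',S(*u),q) for u,q in [((97,37),(.052,-.118,.02)),((168,45),(-.052,-.118,.02)),((137,165),(-.052,.118,.02)),((57,153),(.052,.118,.02)),((38,42),(.1,0,.095))]]
def rf(p): return np.concatenate([proj(f,W(p,q))-np.array(u) for f,u,q in fx])
r=least_squares(rf,[.47,-.2,-.15],loss='soft_l1'); print('fixture',r.x); print(np.round(r.fun.reshape(-1,2),1).tolist())
for n,y in ((1,-.082),(2,0),(3,.082)): print('st',n,np.round(W(r.x,(0,y,.02)),4))
print('pl',np.round(W(r.x,(.1,0,.095)),4), 'tri plunger',tri(('top0',F(418,167)),('side0',S(38,42))))
def rc(p):
    o=[]
    def e(s,a,y): return W(p,(s*(.059-.055*np.cos(a)),y,.072+.055*np.sin(a)))
    for f,u,P in [('top0',C(92,62),W(p,(.059,.138,.072))),('top0',C(588,122),W(p,(.059,-.138,.072))),('top0',C(65,262),W(p,(-.059,.138,.072))),('top0',C(565,322),W(p,(-.059,-.138,.072))),
      ('top0',C(75,122),e(1,p[4],.138)),('top0',C(585,183),e(1,p[4],-.138)),('top0',C(55,212),e(-1,p[3],.138)),('top0',C(565,270),e(-1,p[3],-.138)),
      ('side0',S(130,255),e(1,p[4],-.138)),('side0',S(88,545),e(1,p[4],.138)),('side0',S(183,255),e(-1,p[3],-.138)),('side0',S(205,285),W(p,(-.059,-.138,.072))),('side0',S(42,550),W(p,(.059,.138,.072))),('side0',S(180,578),W(p,(-.059,.138,.072)))]:
        o.append(proj(f,P)-np.array(u))
    return np.concatenate(o)
r=least_squares(rc,[.45,.2,-.12,.95,.95],loss='soft_l1');print('carton',r.x);print(np.round(r.fun.reshape(-1,2),1).tolist())
print('blockA top', [np.round(atz('top0',C(334,190),.038),4),np.round(atz('side0',S(127,415),.038),4)], 'B',[np.round(atz('top0',C(480,203),.038),4),np.round(atz('side0',S(136,335),.038),4)])
print('jar',atz('top0',C(715,412),.06),'pink',atz('top0',C(735,215),.02))
E
python3 fit.py
```

```text
fixture [ 0.5594282  -0.23415176 -0.18804537]
[[-0.5, -1.3], [-0.9, 0.4], [-0.8, 0.5], [-0.8, 0.3], [-0.6, -0.8], [0.0, -0.1], [1.1, 2.3], [0.1, -0.5], [0.8, 0.5], [0.7, -0.4], [0.8, 1.3], [-0.7, -2.2], [0.4, -1.1], [0.3, 1.6], [-1.2, 0.9], [-0.2, -0.9]]
st 1 [ 0.5441 -0.3147  0.02  ]
st 2 [ 0.5594 -0.2342  0.02  ]
st 3 [ 0.5748 -0.1536  0.02  ]
pl [ 0.6577 -0.2528  0.095 ] tri plunger (array([ 0.65710524, -0.2552968 ,  0.08978749]), [array([ 0. , -0.3]), array([0.3, 0. ])])
carton [ 0.53831719  0.2199671  -0.11809646  1.03734989  0.74570789]
[[0.4, -1.0], [-3.9, -1.4], [0.0, 0.0], [-4.5, -0.2], [-2.2, 0.1], [-6.1, -0.1], [-1.6, -0.4], [-4.4, 0.3], [0.6, -0.6], [0.4, -1.3], [-0.4, -0.6], [0.5, -0.6], [-0.7, -0.7], [2.3, -4.1]]
blockA top [array([0.5393, 0.2166, 0.038 ]), array([0.5422, 0.2177, 0.038 ])] B [array([0.532 , 0.1309, 0.038 ]), array([0.5335, 0.1313, 0.038 ])]
jar [ 0.41163802 -0.00712713  0.06      ] pink [ 0.52614196 -0.0190472   0.02      ]
```

```bash
R='x'; 
python3 -m pendant '[{"grip":1,"offset":[0.5,1,0],"twist":-0.3},{"grip":1,"offset":[0.5,1,0],"twist":-0.3},{"grip":1,"offset":[0.5,1,0],"twist":-0.3},{"grip":1,"offset":[0.5,1,0],"twist":-0.3},{"grip":1,"offset":[0.5,1,0],"twist":-0.3},{"grip":1,"offset":[0.5,1,0],"twist":-0.3},{"grip":1,"offset":[0.5,1,0],"twist":-0.3},{"grip":1,"offset":[0.5,1,0],"twist":-0.3}]' 20 | tail -c 600
python3 -m pendant '[{"grip":1,"offset":[0.5,1,0],"twist":0},{"grip":1,"offset":[0.5,1,0],"twist":0},{"grip":1,"offset":[0.5,1,0],"twist":0},{"grip":1,"offset":[0.5,1,0],"twist":0},{"grip":1,"offset":[0.5,1,0],"twist":0},{"grip":1,"offset":[0.5,1,0],"twist":0},{"grip":1,"offset":[0.5,1,0],"twist":0}]' >/dev/null
python3 -m pendant '[{"grip":1,"offset":[0.42,0.83,0],"twist":0},{"grip":1,"offset":[0.42,0.83,0],"twist":0},{"grip":1,"offset":[0.42,0.83,0],"twist":0},{"grip":1,"offset":[0.42,0.83,0],"twist":0},{"grip":1,"offset":[0.42,0.83,0],"twist":0},{"grip":1,"offset":[0.42,0.83,0],"twist":0},{"grip":1,"offset":[0.42,0.83,0],"twist":0},{"grip":1,"offset":[0.42,0.83,0],"twist":0}]' | tail -c 600
python3 -c "
from h import *
snap('wrist','w1')"
```

```text
time_s: 0.82
eef_pos: [0.3097, -0.238, 0.2389]
eef_rot: [[0.994, -0.11, 0.001], [-0.11, -0.994, 0.001], [0.001, -0.001, -1.0]]
ft_force: [0.2, -1.8, 0.4]
grip_width: 0.418
finger_force: 0.0
time_s: 2.07
eef_pos: [0.5385, 0.2157, 0.2378]
eef_rot: [[0.994, -0.113, -0.001], [-0.113, -0.994, -0.001], [-0.001, 0.001, -1.0]]
ft_force: [0.3, 0.6, -0.2]
grip_width: 0.004
finger_force: 0.0
w1 ['mtx', 'hand_eye'] {}
```

View pics/w1.png

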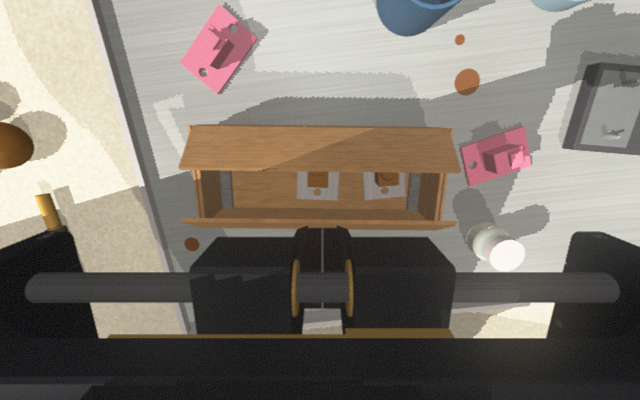

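Wrist view: the carton spans about (185..460, 128..228), with the carriers at (318,183) and (385,183) and the flaps half open. I'll check the fitted model against this view.

```bash
cat >> fit.py <<'E'
print('---');p=r.x
for nm,q in dict(farhinge=(.059,.138,.072),farhinge2=(.059,-.138,.072),faredge=(.059-.055*np.cos(p[4]),.138,.072+.055*np.sin(p[4])),faredge2=(.059-.055*np.cos(p[4]),-.138,.072+.055*np.sin(p[4])),nearhinge=(-.059,.138,.072),nearedge=(-.059+.055*np.cos(p[3]),.138,.072+.055*np.sin(p[3])),nearedge2=(-.059+.055*np.cos(p[3]),-.138,.072+.055*np.sin(p[3]))).items(): print(nm,np.round(W(p,q),3),proj('w1',W(p,q)).round(0))
print(ray('w1',(320,200)))
print('fix corners', [proj('w1',W([.5594,-.2342,-.188],q)).round(0) for q in ((.052,.118,.02),(-.052,.118,.02))])
E
python3 fit.py | sed -n '/---/,$p'
```

```text
---
farhinge [0.613 0.35  0.072] [191. 128.]
farhinge2 [0.581 0.076 0.072] [446. 129.]
faredge [0.573 0.355 0.109] [178. 171.]
faredge2 [0.541 0.081 0.109] [458. 173.]
nearhinge [0.496 0.364 0.072] [202. 230.]
nearedge [0.524 0.361 0.119] [180. 222.]
nearedge2 [0.491 0.087 0.119] [456. 224.]
(array([0.6067631 , 0.20818362, 0.38321343]), array([-0.27599875,  0.03841028, -0.96054079]))
fix corners [array([601.,  63.]), array([574., 151.])]
```

The model projects to within a few pixels. Next I'll open the far flap.

```bash

python3 -m pendant '[{"grip":1,"offset":[-0.02,0,-0.2],"twist":0},{"grip":1,"offset":[-0.02,0,-0.35],"twist":0},{"grip":1,"offset":[-0.02,0,-0.45],"twist":0},{"grip":1,"offset":[-0.02,0,-0.55],"twist":0},{"grip":1,"offset":[-0.02,0,-0.55],"twist":0},{"grip":1,"offset":[0.04,0,-0.55],"twist":0},{"grip":1,"offset":[0.09,0,-0.55],"twist":0},{"grip":1,"offset":[0.14,0,-0.54],"twist":0},{"grip":1,"offset":[0.19,0,-0.53],"twist":0},{"grip":1,"offset":[0.24,0,-0.525],"twist":0},{"grip":1,"offset":[0.29,0,-0.525],"twist":0},{"grip":1,"offset":[0.32,0,-0.525],"twist":0},{"grip":1,"offset":[0.32,0,-0.525],"twist":0},{"grip":1,"offset":[0.32,0,-0.525],"twist":0}]'
python3 -m pendant '[{"grip":1,"offset":[-0.1,0,0.01],"twist":0},{"grip":1,"offset":[-0.25,0,0],"twist":0},{"grip":1,"offset":[-0.34,0,-0.025],"twist":0},{"grip":1,"offset":[-0.38,0,-0.025],"twist":0},{"grip":1,"offset":[-0.43,0,-0.015],"twist":0},{"grip":1,"offset":[-0.48,0,-0.005],"twist":0},{"grip":1,"offset":[-0.53,0,0],"twist":0},{"grip":1,"offset":[-0.58,0,0],"twist":0},{"grip":1,"offset":[-0.62,0,0],"twist":0},{"grip":1,"offset":[-0.65,0,0],"twist":0},{"grip":1,"offset":[-0.65,0,0],"twist":0},{"grip":1,"offset":[-0.65,0,0],"twist":0}]'
python3 -m pendant '[{"grip":1,"offset":[0.1,0,0.02],"twist":0},{"grip":1,"offset":[0.2,0,0.2],"twist":0},{"grip":0.5,"offset":[0,0,0.4],"twist":0},{"grip":0.5,"offset":[0,0,0.5],"twist":0},{"grip":0.5,"offset":[-0.05,0,0.5],"twist":0},{"grip":0.5,"offset":[-0.05,0,0.5],"twist":0}]'
python3 -c "
from h import *
snap('wrist','w2');snap('top','t2');snap('side','s2')"
```

```text
time_s: 3.28
eef_pos: [0.6187, 0.2147, 0.1089]
eef_rot: [[0.993, -0.115, 0.002], [-0.115, -0.993, 0.0], [0.001, -0.0, -1.0]]
ft_force: [0.7, -0.3, -0.3]
grip_width: 0.002
finger_force: 0.0
time_s: 4.28
eef_pos: [0.4559, 0.2155, 0.1081]
eef_rot: [[0.993, -0.114, 0.001], [-0.114, -0.993, 0.0], [0.001, -0.0, -1.0]]
ft_force: [0.3, 1.1, 0.3]
grip_width: 0.002
finger_force: 0.0
time_s: 4.78
eef_pos: [0.4429, 0.216, 0.2359]
eef_rot: [[0.994, -0.113, 0.005], [-0.113, -0.994, 0.001], [0.005, -0.002, -1.0]]
ft_force: [-0.8, -0.4, -0.1]
grip_width: 0.287
finger_force: 0.0
w2 ['mtx', 'hand_eye'] {}
t2 ['mtx', 'camera_from_world'] {}
s2 ['mtx', 'camera_from_world'] {}
```

View pics/w2.png

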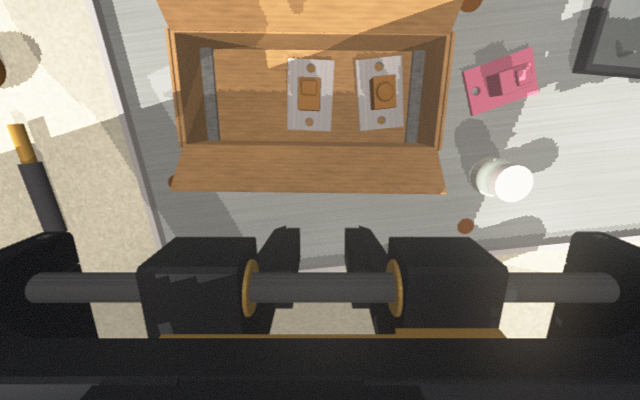

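Both flaps are folded back. The left carrier has a step (holes at about (311,67) and (309,121)) and the right has a dome (holes at about (383,64) and (381,120)). There is no third carrier. I'll zoom in.

```bash
python3 -c "
from h import *
crop('w2',275,45,415,140,5.6,'c4')"
```

```text
(no output)
```

View pics/c4.png

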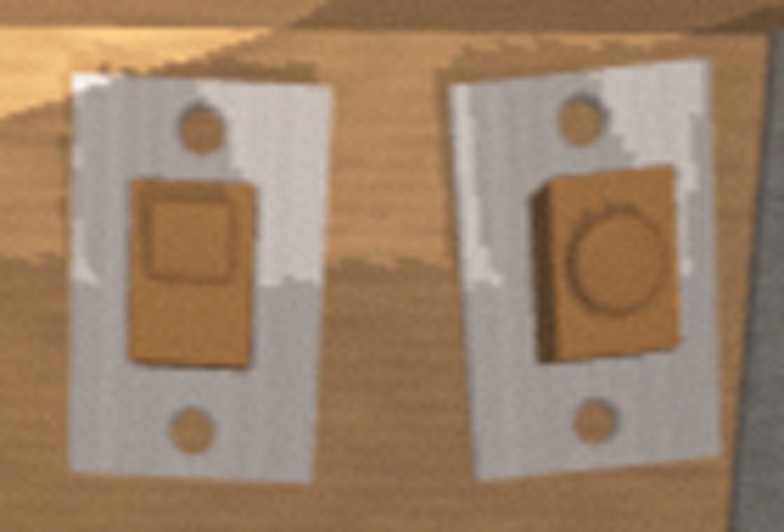

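```bash
python3 -c "
from h import *
crop('t2',200,180,310,250,7,'c5')"
```

```text
(no output)
```

View pics/c5.png

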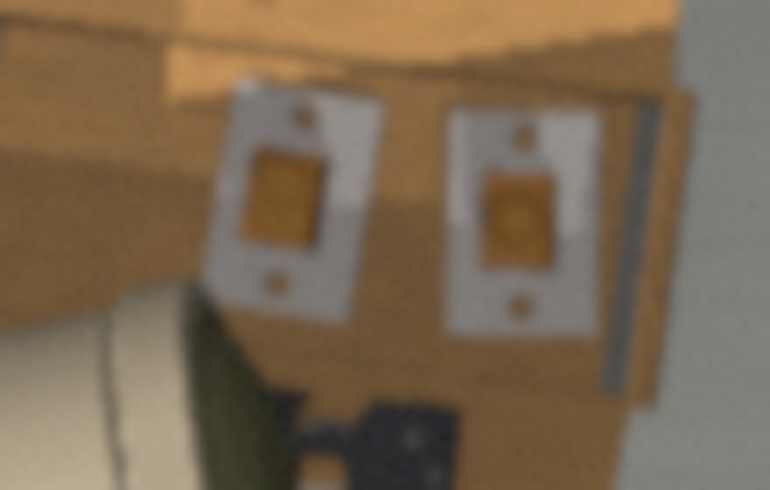

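c4 and c5 show both plates clearly. I'll fit each pose with the height left free.

```bash
cat > fit2.py <<'E'
from h import *
from scipy.optimize import least_squares
w=lambda x,y:('w2',(275+x/5.6-.4,45+y/5.6-.4)); t=lambda x,y:('t2',(200+x/7-.4,180+y/7-.4))
def go(nm,obs,p0):
    def P(p,q): c,s=np.cos(p[3]),np.sin(p[3]); return [p[0]+c*q[0]-s*q[1],p[1]+s*q[0]+c*q[1],p[2]+q[2]]
    f=lambda p:np.concatenate([proj(o[0],P(p,q))-np.array(o[1]) for o,q in obs])
    r=least_squares(f,p0,loss='soft_l1'); print(nm,'x,y,z(underside),yaw',r.x.round(4),'res',r.fun.reshape(-1,2).round(1).tolist())
X,Y=.042,.028
go('C3',[(w(70,75),(X,Y,.006)),(w(332,88),(X,-Y,.006)),(w(312,482),(-X,-Y,.006)),(w(70,470),(-X,Y,.006)),(w(202,130),(.032,0,.003)),(w(192,430),(-.032,0,.003)),
 (w(132,180),(.018,.013,.034)),(w(256,186),(.018,-.013,.034)),(w(248,368),(-.018,-.013,.034)),(w(128,362),(-.018,.013,.034)),
 (t(235,80),(X,Y,.006)),(t(382,98),(X,-Y,.006)),(t(350,322),(-X,-Y,.006)),(t(206,300),(-X,Y,.006)),(t(305,118),(.032,0,.003)),(t(277,283),(-.032,0,.003))],[.539,.217,.004,-.1])
go('C2',[(w(450,83),(X,Y,.006)),(w(708,62),(X,-Y,.006)),(w(720,455),(-X,-Y,.006)),(w(478,482),(-X,Y,.006)),(w(583,120),(.032,0,.003)),(w(596,422),(-.032,0,.003)),
 (w(550,180),(.018,.013,.034)),(w(672,168),(.018,-.013,.034)),(w(678,346),(-.018,-.013,.034)),(w(556,360),(-.018,.013,.034)),
 (t(448,108),(X,Y,.006)),(t(602,106),(X,-Y,.006)),(t(598,335),(-X,-Y,.006)),(t(447,335),(-X,Y,.006)),(t(523,137),(.032,0,.003)),(t(520,307),(-.032,0,.003))],[.532,.131,.004,-.0])
E
python3 fit2.py
```

```text
C3 x,y,z(underside),yaw [ 0.5424  0.221   0.0015 -0.1532] res [[0.7, 0.4], [-0.3, -0.0], [0.1, 0.1], [0.2, 0.5], [-0.1, 0.8], [0.3, 0.5], [-0.4, -0.2], [0.1, -0.4], [0.4, -0.1], [-0.2, 0.1], [0.2, -0.8], [0.0, -0.0], [-0.6, -0.7], [-1.0, -0.8], [0.1, -0.7], [0.1, -0.5]]
C2 x,y,z(underside),yaw [ 0.5343  0.1332  0.0014 -0.0114] res [[0.2, 0.9], [0.1, -0.5], [-0.1, 0.1], [-0.2, -0.2], [-0.7, 1.0], [-0.5, 0.3], [-0.4, -0.3], [0.6, -0.6], [0.6, 0.4], [0.3, 0.3], [0.5, -0.3], [-0.4, 0.3], [-0.4, -0.6], [-0.1, -1.0], [0.4, -0.4], [0.3, -0.6]]
```

```bash

python3 -m pendant '[{"grip":0.5,"offset":[0.2,0.02,0],"twist":-0.025},{"grip":0.5,"offset":[0.4,0.02,0],"twist":-0.025},{"grip":0.5,"offset":[0.4,0.02,-0.2],"twist":-0.025},{"grip":0.5,"offset":[0.4,0.02,-0.4],"twist":-0.025},{"grip":0.5,"offset":[0.4,0.02,-0.55],"twist":-0.025},{"grip":0.5,"offset":[0.4,0.02,-0.7],"twist":-0.025},{"grip":0.5,"offset":[0.4,0.02,-0.8],"twist":-0.025},{"grip":0.5,"offset":[0.4,0.02,-0.86],"twist":-0.025},{"grip":0.5,"offset":[0.4,0.02,-0.885],"twist":-0.025},{"grip":0.5,"offset":[0.4,0.02,-0.885],"twist":-0.025},{"grip":0.5,"offset":[0.4,0.02,-0.885],"twist":-0.025}]' 40
python3 -m pendant '[{"grip":1,"offset":[0,0,0],"twist":0},{"grip":1,"offset":[0,0,0],"twist":0},{"grip":1,"offset":[0,0,0],"twist":0},{"grip":1,"offset":[0,0,0],"twist":0},{"grip":1,"offset":[0,0,0],"twist":0},{"grip":1,"offset":[0,0,0],"twist":0}]' 40
```

```text
time_s: 5.85
eef_pos: [0.5421, 0.2199, 0.0104]
eef_rot: [[0.988, -0.153, -0.005], [-0.153, -0.988, -0.001], [-0.005, 0.002, -1.0]]
ft_force: [-9.4, -4.1, 16.9]
grip_width: 0.505
finger_force: 8.1
time_s: 6.35
eef_pos: [0.5439, 0.2204, 0.0104]
eef_rot: [[0.988, -0.154, -0.0], [-0.154, -0.988, 0.0], [-0.0, -0.0, -1.0]]
ft_force: [-0.4, 0.5, 7.4]
grip_width: 0.294
finger_force: 40.6
```

```bash

python3 -m pendant '[{"grip":1,"offset":[0,0,0.1],"twist":0},{"grip":1,"offset":[0,0,0.25],"twist":0},{"grip":1,"offset":[0,0,0.4],"twist":0},{"grip":1,"offset":[0,0,0.55],"twist":0},{"grip":1,"offset":[0,0,0.7],"twist":0},{"grip":1,"offset":[0,0,0.85],"twist":0},{"grip":1,"offset":[0,0,0.96],"twist":0},{"grip":1,"offset":[0,0,0.96],"twist":0}]' 
python3 -m pendant '[{"grip":1,"offset":[-0.16,-0.1,0],"twist":-0.022},{"grip":1,"offset":[-0.16,-0.23,0],"twist":-0.022},{"grip":1,"offset":[-0.16,-0.36,0],"twist":-0.022},{"grip":1,"offset":[-0.16,-0.5,0],"twist":-0.022},{"grip":1,"offset":[-0.16,-0.65,0],"twist":-0.022},{"grip":1,"offset":[-0.16,-0.8,0],"twist":-0.022},{"grip":1,"offset":[-0.16,-0.91,0],"twist":-0.022},{"grip":1,"offset":[-0.16,-0.91,0],"twist":-0.022}]'
python3 -m pendant '[{"grip":1,"offset":[-0.16,-0.13,0],"twist":0},{"grip":1,"offset":[-0.16,-0.26,0],"twist":0},{"grip":1,"offset":[-0.16,-0.4,0],"twist":0},{"grip":1,"offset":[-0.16,-0.55,0],"twist":0},{"grip":1,"offset":[-0.16,-0.7,0],"twist":0},{"grip":1,"offset":[-0.16,-0.83,0],"twist":0},{"grip":1,"offset":[-0.16,-0.91,0],"twist":0},{"grip":1,"offset":[-0.16,-0.91,0],"twist":0},{"grip":1,"offset":[-0.16,-0.91,0],"twist":0}]'
python3 -c "
from h import *
snap('wrist','w3');snap('side','s3');snap('top','t3')
im=cv2.imread('pics/w3.png');cv2.imwrite('pics/w3b.png',cv2.resize(im[:, 130:510],None,fx=1.5,fy=1.5,interpolation=cv2.INTER_CUBIC))
s=bot.sense();print(s['eef_pos'],s['eef_rot'])"
```

```text
time_s: 7.02
eef_pos: [0.5454, 0.2206, 0.2554]
eef_rot: [[0.988, -0.153, 0.007], [-0.153, -0.988, 0.001], [0.007, -0.002, -1.0]]
ft_force: [0.7, 0.0, -0.4]
grip_width: 0.294
finger_force: 40.7
time_s: 7.68
eef_pos: [0.5033, -0.0114, 0.2487]
eef_rot: [[0.981, -0.192, -0.004], [-0.192, -0.981, -0.0], [-0.004, 0.001, -1.0]]
ft_force: [0.2, 0.7, -2.0]
grip_width: 0.288
finger_force: 41.0
time_s: 8.43
eef_pos: [0.4632, -0.2346, 0.2491]
eef_rot: [[0.982, -0.189, -0.003], [-0.189, -0.982, 0.003], [-0.003, -0.002, -1.0]]
ft_force: [-0.6, -0.3, -0.4]
grip_width: 0.292
finger_force: 41.0
w3 ['mtx', 'hand_eye'] {}
s3 ['mtx', 'camera_from_world'] {}
t3 ['mtx', 'camera_from_world'] {}
[ 0.46351445 -0.23326441  0.25048371] [[ 9.82564399e-01 -1.85919974e-01 -9.81924987e-04]
 [-1.85918856e-01 -9.82564453e-01  1.12916167e-03]
 [-1.17473830e-03 -9.26915688e-04 -9.99998880e-01]]
```

View pics/w3b.png

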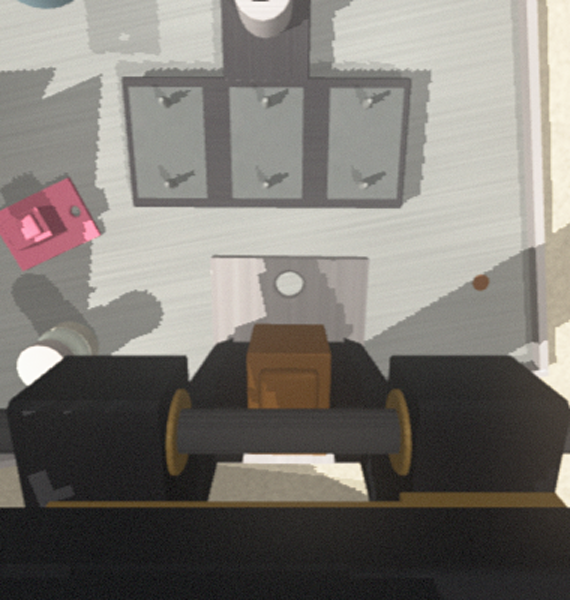

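The wrist view shows the carrier held, with its hole at (289,284) and plate edge at y≈257, and the fixture ahead of it. I'll enlarge it for precision.

```bash
python3 -c "
from h import *
im=cv2.imread('pics/w3.png');f=lambda a:cv2.resize(a,None,fx=4,fy=4,interpolation=cv2.INTER_CUBIC)
a=f(im[48:140,210:405]);b=f(im[165:222,210:405]);cv2.imwrite('pics/c6.png',np.vstack([a,b]));print(a.shape,b.shape)"
```

```text
(368, 780, 3) (228, 780, 3)
```

View pics/c6.png

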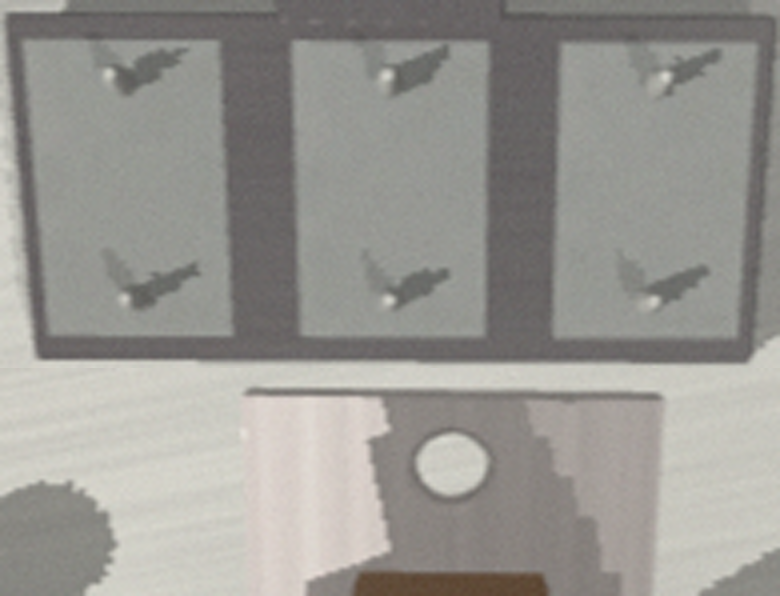

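```bash
cat > fit3.py <<'E'
from h import *
from scipy.optimize import least_squares
a=lambda x,y:(210+x/4-.4,48+y/4-.4); b=lambda x,y:(210+x/4-.4,165+(y-368)/4-.4)
def P(p,q): c,s=np.cos(p[3]),np.sin(p[3]); return [p[0]+c*q[0]-s*q[1],p[1]+s*q[0]+c*q[1],p[2]+q[2]]
def go(nm,obs,p0,free):
    free=np.array(free)
    def full(v): p=np.array(p0,float);p[free]=v;return p
    f=lambda v:np.concatenate([proj('w3',P(full(v),q))-np.array(u) for u,q in obs])
    r=least_squares(f,np.array(p0)[free],loss='soft_l1',f_scale=.5); p=full(r.x); print(nm,p.round(4),r.fun.reshape(-1,2).round(1).tolist()); return p
pins=[(a(*u),(x,y,.03)) for u,x,y in [((108,74),.032,.082),((125,298),-.032,.082),((387,75),.032,0),((388,299),-.032,0),((660,80),.032,-.082),((648,300),-.032,-.082)]]
cor=[(a(*u),q) for u,q in [((10,17),(.052,.118,.02)),((773,17),(.052,-.118,.02)),((749,358),(-.052,-.118,.02)),((40,355),(-.052,.118,.02))]]
for fr in ([0,1,3],[0,1,2,3]):
  go('pins',pins,[.559,-.234,0,-.188],fr); go('cor',cor,[.559,-.234,0,-.188],fr)
  p=go('all',pins+cor,[.559,-.234,0,-.188],fr)
  for n,y in ((1,-.082),(2,0),(3,.082)): print('st',n,np.round(P(p,(0,y,.02)),4))
s=bot.sense();e=s['eef_pos']
h=[(b(247,393),(.042,.028,0)),(b(663,397),(.042,-.028,0)),(b(452,464),(.032,0,0))]
go('held (top)',h,[e[0],e[1],e[2]-.0004,-.188],[0,1,3]); print(e)
E
python3 fit3.py
```

```text
pins [ 0.5615 -0.2328  0.     -0.1974] [[0.7, 0.2], [0.2, -0.4], [-0.4, 0.5], [-0.3, -0.2], [-0.0, -0.2], [0.0, 0.1]]
cor [ 0.5601 -0.2339  0.     -0.1902] [[-2.3, -0.5], [1.8, -0.5], [1.5, 1.7], [-1.4, 2.4]]
all [ 0.5614 -0.2328  0.     -0.1962] [[0.8, 0.4], [0.3, -0.3], [-0.4, 0.6], [-0.2, -0.1], [-0.0, -0.2], [0.1, 0.1], [-3.3, -2.1], [1.0, -0.8], [0.3, 1.5], [-2.8, 1.0]]
st 1 [ 0.5454 -0.3133  0.02  ]
st 2 [ 0.5614 -0.2328  0.02  ]
st 3 [ 0.5774 -0.1524  0.02  ]
pins [ 0.5614 -0.2328  0.0013 -0.1968] [[0.4, 0.1], [-0.1, -0.3], [-0.5, 0.4], [-0.3, -0.1], [0.2, -0.4], [0.2, 0.2]]
cor [ 0.5617 -0.234  -0.0081 -0.1921] [[-0.0, -0.6], [-0.1, -0.2], [-0.2, 0.3], [0.4, 0.5]]
all [ 0.5616 -0.2333 -0.005  -0.1942] [[2.2, 0.9], [1.7, -0.5], [0.1, 1.0], [0.4, -0.4], [-0.4, 0.0], [-0.1, -0.4], [-1.4, -1.2], [0.1, -0.4], [-0.2, 0.8], [-1.0, 0.7]]
st 1 [ 0.5458 -0.3138  0.015 ]
st 2 [ 0.5616 -0.2333  0.015 ]
st 3 [ 0.5775 -0.1529  0.015 ]
held (top) [ 0.4636 -0.2345  0.2501 -0.1988] [[-2.3, -0.2], [1.3, -0.2], [0.0, 1.2]]
[ 0.46351445 -0.23326441  0.25048371]
```

```bash
cat >> fit3.py <<'E'
print('----')
go('held z free',h,[e[0],e[1],e[2]-.0004,-.188],[0,1,2,3])
go('held+blockedge',h+[(b(358,575),(.018,.013,.028)),(b(543,575),(.018,-.013,.028))],[e[0],e[1],e[2]-.0004,-.188],[0,1,2,3])
# side view prediction of held plate far edge & corners
for z in (0,-.005,-.01): print([proj('s3',P([.4636,-.2345,e[2]+z,-.19],q)).round(1) for q in ((.042,.028,0),(.042,-.028,0))])
crop('s3',330,20,480,130,5,'c7')
E
python3 fit3.py | sed -n '/----/,$p'
```

```text
----
held z free [ 0.4626 -0.2344  0.2449 -0.2001] [[-0.1, -0.3], [-0.2, -0.1], [0.4, 0.5]]
held+blockedge [ 0.4579 -0.2332  0.2173 -0.201 ] [[7.6, -0.4], [-8.7, -0.4], [-0.0, -2.4], [0.1, 5.2], [-0.1, 5.7]]
[array([351.8,  66.1]), array([356. ,  51.5])]
[array([351.6,  68.1]), array([355.8,  53.5])]
[array([351.5,  70.1]), array([355.7,  55.5])]
```

View pics/c7.png

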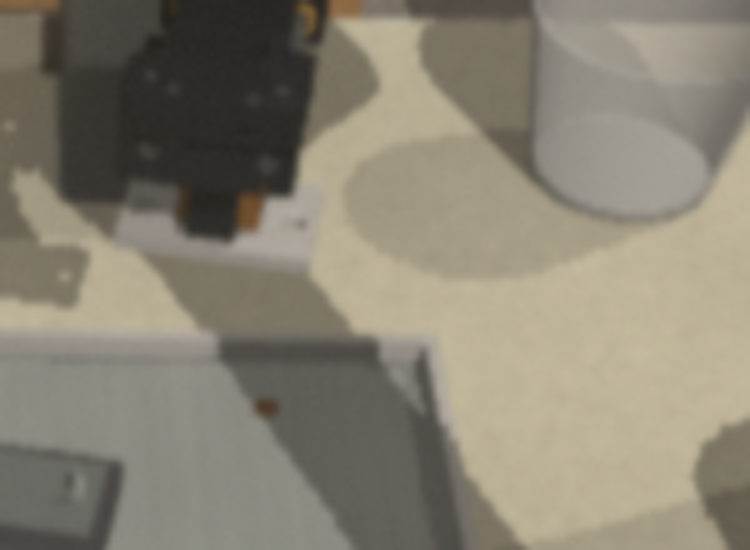

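The plate is held level at the fingertips. I'll hover close over station 1 and compare the hole with the pin.

```bash

python3 -m pendant '[{"grip":1,"offset":[0.1,-0.1,0],"twist":0},{"grip":1,"offset":[0.22,-0.22,0],"twist":0},{"grip":1,"offset":[0.33,-0.32,-0.05],"twist":0},{"grip":1,"offset":[0.33,-0.32,-0.15],"twist":0},{"grip":1,"offset":[0.33,-0.32,-0.3],"twist":0},{"grip":1,"offset":[0.33,-0.32,-0.45],"twist":0},{"grip":1,"offset":[0.33,-0.32,-0.6],"twist":0},{"grip":1,"offset":[0.33,-0.32,-0.7],"twist":0},{"grip":1,"offset":[0.33,-0.32,-0.76],"twist":0},{"grip":1,"offset":[0.33,-0.32,-0.76],"twist":0},{"grip":1,"offset":[0.33,-0.32,-0.76],"twist":0},{"grip":1,"offset":[0.33,-0.32,-0.76],"twist":0}]' 
python3 -c "
from h import *
snap('wrist','w4');snap('side','s4');snap('top','t4')
im=cv2.imread('pics/w4.png');f=lambda a,k:cv2.resize(a,None,fx=k,fy=k,interpolation=cv2.INTER_CUBIC)
a=f(im[100:250,220:410],4);print(a.shape);cv2.imwrite('pics/c8.png',a)
"
```

```text
time_s: 9.58
eef_pos: [0.5467, -0.3143, 0.0628]
eef_rot: [[0.982, -0.186, 0.002], [-0.186, -0.982, -0.001], [0.002, 0.001, -1.0]]
ft_force: [0.3, 0.3, -1.4]
grip_width: 0.29
finger_force: 40.0
w4 ['mtx', 'hand_eye'] {}
s4 ['mtx', 'camera_from_world'] {}
t4 ['mtx', 'camera_from_world'] {}
(600, 760, 3)
```

View pics/c8.png

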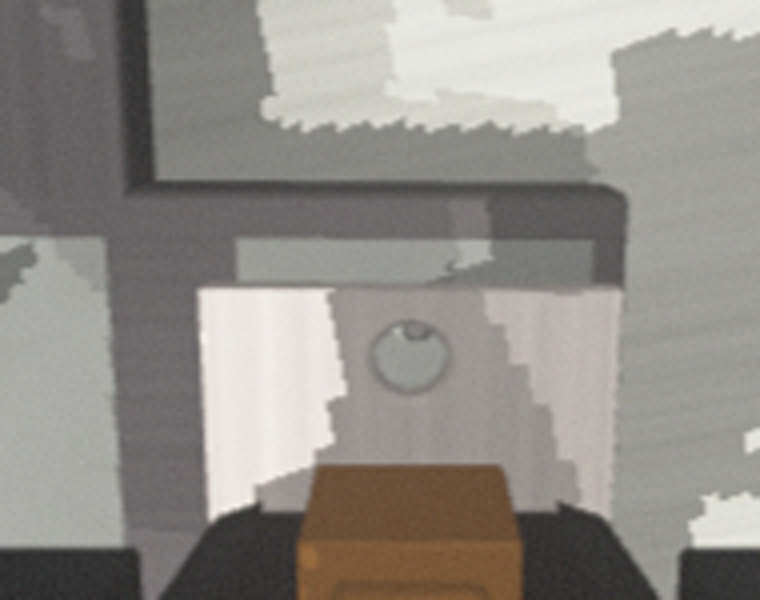

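```bash
python3 -c "
from h import *
a=lambda x,y:(220+x/4-.4,100+y/4-.4)
e=np.array([.5467,-.3143,.0628])
K,E=ld('w4');print('cam',-E[:3,:3].T@E[:3,3])
for dz in (0,-.003,-.006):
  A=atz('w4',a(198,289),e[2]+dz);B=atz('w4',a(622,287),e[2]+dz);h=atz('w4',a(411,357),e[2]+dz)
  print(dz,'width',np.linalg.norm(A-B),'edge yaw',np.arctan2(*(A-B)[:2]),'hole-tcp',h-e,'edge-hole',np.linalg.norm((A+B)/2-h))
  for zp in (.034,.036): print('  pin-hole',zp,(atz('w4',a(414,330),zp)-h).round(4))
A=atz('w4',a(150,185),.02);B=atz('w4',a(600,185),.02);print('block edge yaw',np.arctan2(*(A-B)[:2]))
A=atz('w4',a(235,240),.02);B=atz('w4',a(595,240),.02);print(np.arctan2(*(A-B)[:2]))
"
```

```text
cam [ 0.6137429  -0.32665563  0.20840721]
0 width 0.05562950688808959 edge yaw 0.1826530545962324 hole-tcp [ 0.03208773 -0.00599969  0.        ] edge-hole 0.009316703850396428
  pin-hole 0.034 [-0.0027 -0.     -0.0288]
  pin-hole 0.036 [-0.0022 -0.0001 -0.0268]
-0.003 width 0.056775662496296356 edge yaw 0.18265305459623238 hole-tcp [ 0.03136753 -0.00586874 -0.003     ] edge-hole 0.009508659396391353
  pin-hole 0.034 [-0.0019 -0.0002 -0.0258]
  pin-hole 0.036 [-0.0015 -0.0002 -0.0238]
-0.006 width 0.05792181810450307 edge yaw 0.18265305459623254 hole-tcp [ 0.03064734 -0.00573778 -0.006     ] edge-hole 0.00970061494238639
  pin-hole 0.034 [-0.0012 -0.0003 -0.0228]
  pin-hole 0.036 [-0.0008 -0.0004 -0.0208]
block edge yaw 0.18739472338386912
0.18741248742017028
```

```bash

python3 -m pendant '[{"grip":1,"offset":[-0.007,-0.001,0],"twist":-0.003},{"grip":1,"offset":[-0.007,-0.001,-0.02],"twist":-0.003},{"grip":1,"offset":[-0.007,-0.001,-0.04],"twist":-0.003},{"grip":1,"offset":[-0.007,-0.001,-0.055],"twist":-0.003},{"grip":1,"offset":[-0.007,-0.001,-0.07],"twist":-0.003},{"grip":1,"offset":[-0.007,-0.001,-0.08],"twist":-0.003},{"grip":1,"offset":[-0.007,-0.001,-0.08],"twist":-0.003},{"grip":1,"offset":[-0.007,-0.001,-0.08],"twist":-0.003}]'
python3 -m pendant '[{"grip":1,"offset":[0,0,-0.01],"twist":0},{"grip":1,"offset":[0,0,-0.02],"twist":0},{"grip":1,"offset":[0,0,-0.03],"twist":0},{"grip":1,"offset":[0,0,-0.035],"twist":0},{"grip":1,"offset":[0,0,-0.035],"twist":0},{"grip":1,"offset":[0,0,-0.035],"twist":0}]'
```

```text
time_s: 10.4
eef_pos: [0.5441, -0.3147, 0.0411]
eef_rot: [[0.981, -0.192, -0.0], [-0.192, -0.981, 0.0], [-0.0, -0.0, -1.0]]
ft_force: [0.1, 0.2, -2.3]
grip_width: 0.292
finger_force: 40.0
time_s: 10.9
eef_pos: [0.5443, -0.3147, 0.0324]
eef_rot: [[0.981, -0.192, 0.001], [-0.192, -0.981, -0.0], [0.001, 0.0, -1.0]]
ft_force: [3.7, 0.3, -3.2]
grip_width: 0.29
finger_force: 40.0
```

```bash

python3 -m pendant '[{"grip":1,"offset":[0.003,0,-0.01],"twist":0},{"grip":1,"offset":[0.003,0,-0.018],"twist":0},{"grip":1,"offset":[0.003,0,-0.024],"twist":0},{"grip":1,"offset":[0.003,0,-0.028],"twist":0},{"grip":1,"offset":[0.003,0,-0.028],"twist":0},{"grip":1,"offset":[0.003,0,-0.028],"twist":0}]'
```

```text
time_s: 11.4
eef_pos: [0.5446, -0.3146, 0.0265]
eef_rot: [[0.981, -0.192, -0.001], [-0.192, -0.981, 0.0], [-0.001, -0.0, -1.0]]
ft_force: [-5.7, 3.3, 9.7]
grip_width: 0.292
finger_force: 40.0
```

```bash

python3 -m pendant '[{"grip":0.5,"offset":[0,0,0],"twist":0},{"grip":0.5,"offset":[0,0,0],"twist":0},{"grip":0.5,"offset":[0,0,0],"twist":0},{"grip":0.5,"offset":[0,0,0.03],"twist":0},{"grip":0.5,"offset":[0,0,0.1],"twist":0},{"grip":0.5,"offset":[0,0,0.2],"twist":0},{"grip":0.5,"offset":[0,0,0.35],"twist":0},{"grip":0.5,"offset":[0,0,0.5],"twist":0},{"grip":0.5,"offset":[0,0,0.65],"twist":0},{"grip":0.5,"offset":[0,0,0.8],"twist":0},{"grip":0.5,"offset":[-0.1,0,0.84],"twist":0},{"grip":0.5,"offset":[-0.2,0,0.84],"twist":0},{"grip":0.5,"offset":[-0.38,0,0.84],"twist":0},{"grip":0.5,"offset":[-0.38,0,0.84],"twist":0},{"grip":0.5,"offset":[-0.38,0,0.84],"twist":0}]'
python3 -c "
from h import *
snap('wrist','w5')"
python3 -m pendant '[{"grip":0.5,"offset":[0,0.2,0],"twist":0.05},{"grip":0.5,"offset":[0,0.4,0],"twist":0.116},{"grip":0.5,"offset":[0,0.6,0],"twist":0.116},{"grip":0.5,"offset":[0,0.8,0],"twist":0.116},{"grip":0.5,"offset":[0,0.95,0],"twist":0.116},{"grip":0.5,"offset":[0,1,0],"twist":0.116}]'
python3 -m pendant '[{"grip":0.5,"offset":[0,0.15,0],"twist":0},{"grip":0.5,"offset":[0,0.3,0],"twist":0},{"grip":0.5,"offset":[0,0.45,0],"twist":0},{"grip":0.5,"offset":[0,0.6,0],"twist":0},{"grip":0.5,"offset":[0,0.7,0],"twist":0},{"grip":0.5,"offset":[0,0.78,0],"twist":0},{"grip":0.5,"offset":[0,0.78,0],"twist":0},{"grip":0.5,"offset":[0,0.78,0],"twist":0}]'
python3 -c "
from h import *
snap('wrist','w6')
a=cv2.imread('pics/w5.png')[0:235,160:480];b=cv2.imread('pics/w6.png')[0:235,100:500]
f=lambda a,k:cv2.resize(a,None,fx=k,fy=k,interpolation=cv2.INTER_CUBIC)
A=f(a,800/720*1);B=f(b,800/720);m=np.hstack([A,B]);print(A.shape,B.shape);cv2.imwrite('pics/c9.png',m)
"
```

```text
time_s: 12.65
eef_pos: [0.4486, -0.3145, 0.236]
eef_rot: [[0.981, -0.193, -0.0], [-0.193, -0.981, 0.0], [-0.0, -0.0, -1.0]]
ft_force: [-0.2, -1.2, -0.6]
grip_width: 0.5
finger_force: 0.0
w5 ['mtx', 'hand_eye'] {}
time_s: 13.2
eef_pos: [0.4507, -0.0625, 0.2359]
eef_rot: [[1.0, -0.01, 0.001], [-0.01, -1.0, 0.0], [0.001, -0.0, -1.0]]
ft_force: [0.6, 0.3, -0.0]
grip_width: 0.5
finger_force: 0.0
time_s: 13.87
eef_pos: [0.4505, 0.1314, 0.2355]
eef_rot: [[1.0, -0.008, 0.0], [-0.008, -1.0, 0.0], [0.0, -0.0, -1.0]]
ft_force: [0.8, -1.2, -0.7]
grip_width: 0.497
finger_force: 0.0
w6 ['mtx', 'hand_eye'] {}
(261, 356, 3) (261, 444, 3)
```

View pics/c9.png

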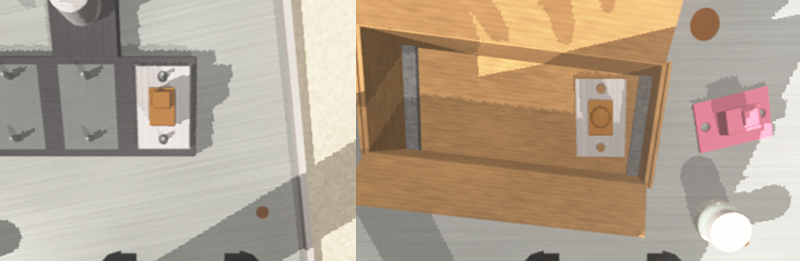

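c9 shows the first carrier seated with both pins through its holes. The second carrier is still in the carton at about (600,117). The picture allowance is used up, so from here I rely on numbers.

```bash
python3 -c "
from h import *
r=lambda x,y:(100+(x-356)/1.1111-.1,y/1.1111-.1)
h1=atz('w6',r(600,88),.008);h2=atz('w6',r(600,147),.008);print(h1,h2,(h1+h2)/2,np.arctan2((h1-h2)[1],(h1-h2)[0]),np.linalg.norm(h1-h2)); print(atz('w6',r(600,117),.040))
# image-code check: bright plate contour (grey, unsaturated) in w6
im=cv2.imread('pics/w6.png');hsv=cv2.cvtColor(im,cv2.COLOR_BGR2HSV)
m=np.zeros(im.shape[:2],np.uint8);m[62:146,290:350]=((hsv[...,1]<45)&(hsv[...,2]>110))[62:146,290:350]*255
m=cv2.morphologyEx(m,cv2.MORPH_CLOSE,np.ones((3,3)))
c=max(cv2.findContours(m,0,2)[0],key=cv2.contourArea);b=cv2.boxPoints(cv2.minAreaRect(c));P=np.array([atz('w6',x,.01) for x in b]);print(b.round(1).tolist(),P.round(4).tolist(),P.mean(0))
print(bot.sense()['eef_pos'])
"
```

```text
[0.56697419 0.13378911 0.008     ] [0.50285535 0.13444382 0.008     ] [0.53491477 0.13411647 0.008     ] -0.010210521892781769 0.06412217890801655
[0.5347296  0.13382193 0.04      ]
[[298.0, 140.0], [298.0, 71.0], [342.0, 71.0], [342.0, 140.0]] [[0.4933, 0.1625, 0.01], [0.5761, 0.1599, 0.01], [0.5757, 0.1062, 0.01], [0.4928, 0.1053, 0.01]] [0.5344868  0.13347671 0.01      ]
[0.45040845 0.13052094 0.23547917]
```

```bash

python3 -m pendant '[{"grip":0.58,"offset":[0.16,0.01,0],"twist":0},{"grip":0.58,"offset":[0.338,0.01,0],"twist":0},{"grip":0.58,"offset":[0.338,0.01,-0.2],"twist":0},{"grip":0.58,"offset":[0.338,0.01,-0.4],"twist":0},{"grip":0.58,"offset":[0.338,0.01,-0.55],"twist":0},{"grip":0.58,"offset":[0.338,0.01,-0.7],"twist":0},{"grip":0.58,"offset":[0.338,0.01,-0.8],"twist":0},{"grip":0.58,"offset":[0.338,0.01,-0.84],"twist":0},{"grip":0.58,"offset":[0.338,0.01,-0.865],"twist":0},{"grip":0.58,"offset":[0.338,0.01,-0.875],"twist":0},{"grip":0.58,"offset":[0.338,0.01,-0.875],"twist":0},{"grip":0.58,"offset":[0.338,0.01,-0.875],"twist":0}]' 40
python3 -m pendant '[{"grip":1,"offset":[0,0,0],"twist":0},{"grip":1,"offset":[0,0,0],"twist":0},{"grip":1,"offset":[0,0,0],"twist":0},{"grip":1,"offset":[0,0,0],"twist":0},{"grip":1,"offset":[0,0,0],"twist":0}]' 40
```

```text
time_s: 14.92
eef_pos: [0.5355, 0.1327, 0.0185]
eef_rot: [[1.0, -0.011, 0.003], [-0.011, -1.0, 0.0], [0.003, -0.0, -1.0]]
ft_force: [0.8, -0.3, -0.5]
grip_width: 0.42
finger_force: 0.0
time_s: 15.33
eef_pos: [0.535, 0.1329, 0.0179]
eef_rot: [[1.0, -0.011, 0.002], [-0.011, -1.0, 0.0], [0.002, -0.0, -1.0]]
ft_force: [-0.9, -0.6, 7.7]
grip_width: 0.288
finger_force: 40.0
```

```bash

python3 -m pendant '[{"grip":1,"offset":[0,0,0.05],"twist":0},{"grip":1,"offset":[0,0,0.2],"twist":0},{"grip":1,"offset":[0,0,0.35],"twist":0},{"grip":1,"offset":[0,0,0.5],"twist":0},{"grip":1,"offset":[0,0,0.65],"twist":0},{"grip":1,"offset":[0,0,0.8],"twist":0},{"grip":1,"offset":[0,0,0.89],"twist":0},{"grip":1,"offset":[0,-0.1,0.89],"twist":0},{"grip":1,"offset":[0,-0.22,0.89],"twist":-0.04},{"grip":1,"offset":[0.05,-0.36,0.89],"twist":-0.08},{"grip":1,"offset":[0.1,-0.5,0.89],"twist":-0.116},{"grip":1,"offset":[0.164,-0.65,0.89],"twist":-0.116},{"grip":1,"offset":[0.164,-0.8,0.89],"twist":-0.116},{"grip":1,"offset":[0.164,-0.8,0.89],"twist":-0.116}]' 
python3 -m pendant '[{"grip":1,"offset":[0,-0.12,0],"twist":0},{"grip":1,"offset":[0,-0.24,0],"twist":0},{"grip":1,"offset":[0,-0.346,0],"twist":0},{"grip":1,"offset":[0,-0.346,0],"twist":0},{"grip":1,"offset":[0,-0.346,0],"twist":0},{"grip":1,"offset":[0,-0.346,0],"twist":0}]' 
python3 -c "
from h import *
snap('wrist','w7'); s=bot.sense();print(s['eef_pos'],s['eef_rot'][0][1])
g=cv2.imread('pics/w7.png',0).astype(int)
for x in (290,300,320,345,355): print(x,g[150:226:1,x].tolist())
"
```

```text
time_s: 16.5
eef_pos: [0.5754, -0.073, 0.2385]
eef_rot: [[0.98, -0.197, -0.001], [-0.197, -0.98, -0.002], [-0.001, 0.002, -1.0]]
ft_force: [-0.2, -0.1, -1.6]
grip_width: 0.292
finger_force: 40.0
time_s: 17.0
eef_pos: [0.5752, -0.1529, 0.2392]
eef_rot: [[0.981, -0.191, -0.0], [-0.191, -0.981, 0.0], [-0.0, -0.0, -1.0]]
ft_force: [0.1, -0.3, -2.5]
grip_width: 0.293
finger_force: 40.0
w7 ['mtx', 'hand_eye'] {}
[ 0.57534835 -0.15255989  0.23928002] -0.19074115791181157
290 [189, 193, 194, 192, 193, 202, 194, 187, 188, 188, 189, 191, 199, 199, 188, 186, 189, 188, 163, 134, 191, 216, 220, 222, 222, 222, 222, 221, 221, 222, 222, 221, 222, 223, 223, 223, 222, 222, 221, 222, 222, 222, 222, 222, 221, 223, 224, 223, 223, 223, 223, 224, 222, 223, 223, 222, 223, 222, 224, 222, 222, 222, 222, 225, 224, 223, 224, 222, 225, 226, 222, 224, 222, 223, 223, 225]
300 [157, 157, 158, 159, 160, 158, 150, 154, 156, 149, 150, 155, 153, 150, 151, 153, 154, 150, 135, 126, 187, 219, 225, 221, 222, 222, 221, 220, 221, 224, 221, 220, 219, 221, 221, 221, 221, 220, 222, 219, 220, 220, 221, 222, 220, 219, 220, 220, 2
[... 557 characters left out ...]
 145, 144, 143, 147, 144, 147, 141, 133, 122, 151, 165, 171, 170, 170, 165, 170, 170, 168, 155, 155, 144, 141, 141, 139, 141, 138, 138, 138, 139, 137, 138, 137, 138, 136, 138, 139, 135, 138, 136, 137, 138, 136, 140, 140, 137, 137, 137, 136, 136, 136, 136, 136, 124, 121, 115, 98, 91, 88, 83, 83, 80, 78, 79, 81, 81]
355 [110, 110, 106, 110, 111, 111, 109, 106, 107, 107, 104, 108, 102, 105, 108, 109, 109, 106, 112, 118, 147, 165, 164, 162, 166, 165, 161, 167, 164, 166, 164, 166, 164, 166, 164, 165, 167, 162, 168, 167, 165, 165, 167, 168, 166, 165, 162, 165, 167, 165, 168, 166, 142, 137, 134, 137, 158, 165, 166, 164, 165, 158, 151, 156, 153, 153, 140, 139, 137, 137, 138, 138, 136, 162, 164, 167]
```

```bash
python3 -c "
from h import *
e=np.array(bot.sense()['eef_pos']);c,s=np.cos(-.191),np.sin(-.191)
for dx in (-.001,0,.001,.002): print(dx,[proj('w7',e+np.array([c*(.042+dx)-s*y,s*(.042+dx)+c*y,-.008])).round(2).tolist() for y in (.016,0,-.016)], [proj('w7',e+np.array([c*(.042+dx)-s*y,s*(.042+dx)+c*y,-.0085])).round(2).tolist() for y in (0,)])
e4=np.array([.5467,-.3143,.0628]);c,s=np.cos(-.186),np.sin(-.186);print(proj('w4',e4+np.array([c*.042,s*.042,-.0004])))
print(e)
"
```

```text
-0.001 [[292.85, 170.7], [321.8, 170.66], [350.77, 170.62]] [[321.81, 170.5]]
0 [[292.8, 168.91], [321.8, 168.87], [350.82, 168.83]] [[321.8, 168.71]]
0.001 [[292.74, 167.11], [321.8, 167.07], [350.86, 167.03]] [[321.8, 166.92]]
0.002 [[292.69, 165.31], [321.79, 165.27], [350.91, 165.23]] [[321.8, 165.12]]
[322.40279458 171.38863671]
[ 0.57534835 -0.15255989  0.23928002]
```

The carrier is centred in the grip. I'll lower it onto station 3.

```bash

python3 -m pendant '[{"grip":1,"offset":[0.004,-0.004,-0.15],"twist":-0.001},{"grip":1,"offset":[0.004,-0.004,-0.3],"twist":-0.001},{"grip":1,"offset":[0.004,-0.004,-0.45],"twist":-0.001},{"grip":1,"offset":[0.004,-0.004,-0.58],"twist":-0.001},{"grip":1,"offset":[0.004,-0.004,-0.65],"twist":-0.001},{"grip":1,"offset":[0.004,-0.004,-0.69],"twist":-0.001},{"grip":1,"offset":[0.004,-0.004,-0.7],"twist":-0.001},{"grip":1,"offset":[0.004,-0.004,-0.7],"twist":-0.001},{"grip":1,"offset":[0.004,-0.004,-0.7],"twist":-0.001},{"grip":1,"offset":[0.004,-0.004,-0.7],"twist":-0.001}]'
python3 -m pendant '[{"grip":1,"offset":[0,0,-0.02],"twist":0},{"grip":1,"offset":[0,0,-0.04],"twist":0},{"grip":1,"offset":[0,0,-0.05],"twist":0},{"grip":1,"offset":[0,0,-0.06],"twist":0},{"grip":1,"offset":[0,0,-0.065],"twist":0},{"grip":1,"offset":[0,0,-0.065],"twist":0}]'
```

```text
time_s: 17.88
eef_pos: [0.5771, -0.1548, 0.0658]
eef_rot: [[0.981, -0.193, 0.002], [-0.193, -0.981, -0.001], [0.003, 0.001, -1.0]]
ft_force: [-0.3, 0.2, -1.9]
grip_width: 0.291
finger_force: 40.0
time_s: 18.38
eef_pos: [0.5762, -0.1546, 0.0476]
eef_rot: [[0.981, -0.193, -0.001], [-0.193, -0.981, 0.0], [-0.001, -0.0, -1.0]]
ft_force: [-0.2, 0.1, -0.7]
grip_width: 0.287
finger_force: 40.0
```

```bash

python3 -m pendant '[{"grip":1,"offset":[0,0.004,0],"twist":0},{"grip":1,"offset":[0,0.004,-0.012],"twist":0},{"grip":1,"offset":[0,0.004,-0.024],"twist":0},{"grip":1,"offset":[0,0.004,-0.036],"twist":0},{"grip":1,"offset":[0,0.004,-0.046],"twist":0},{"grip":1,"offset":[0,0.004,-0.054],"twist":0},{"grip":1,"offset":[0,0.004,-0.06],"twist":0},{"grip":1,"offset":[0,0.004,-0.06],"twist":0},{"grip":1,"offset":[0,0.004,-0.06],"twist":0}]'
```

```text
time_s: 19.13
eef_pos: [0.5764, -0.1537, 0.0339]
eef_rot: [[0.981, -0.193, 0.0], [-0.193, -0.981, -0.0], [0.0, 0.0, -1.0]]
ft_force: [-5.3, 2.0, 7.3]
grip_width: 0.289
finger_force: 40.0
```

```bash

python3 -m pendant '[{"grip":0.5,"offset":[0,0,0],"twist":0},{"grip":0.5,"offset":[0,0,0],"twist":0},{"grip":0.5,"offset":[0,0,0],"twist":0},{"grip":0.5,"offset":[0,0,0.03],"twist":0},{"grip":0.5,"offset":[0,0,0.1],"twist":0},{"grip":0.5,"offset":[0,0,0.2],"twist":0},{"grip":0.5,"offset":[0,0,0.35],"twist":0},{"grip":1,"offset":[0,0,0.465],"twist":0},{"grip":1,"offset":[0.1,-0.1,0.465],"twist":0},{"grip":1,"offset":[0.2,-0.22,0.465],"twist":0},{"grip":1,"offset":[0.328,-0.4,0.465],"twist":0},{"grip":1,"offset":[0.328,-0.4,0.465],"twist":0},{"grip":1,"offset":[0.328,-0.4,0.465],"twist":0},{"grip":1,"offset":[0.328,-0.4,0.465],"twist":0},{"grip":1,"offset":[0.328,-0.4,0.465],"twist":0}]' 20
python3 -m pendant '[{"grip":1,"offset":[0,0,-0.08],"twist":0},{"grip":1,"offset":[0,0,-0.14],"twist":0},{"grip":1,"offset":[0,0,-0.18],"twist":0},{"grip":1,"offset":[0,0,-0.2],"twist":0},{"grip":1,"offset":[0,0,-0.2],"twist":0},{"grip":1,"offset":[0,0,-0.2],"twist":0}]'
```

```text
time_s: 20.38
eef_pos: [0.658, -0.2527, 0.1495]
eef_rot: [[0.981, -0.193, -0.0], [-0.193, -0.981, 0.0], [-0.0, -0.0, -1.0]]
ft_force: [0.1, 0.1, 0.6]
grip_width: 0.004
finger_force: 0.0
time_s: 20.88
eef_pos: [0.6585, -0.2535, 0.1001]
eef_rot: [[0.981, -0.193, 0.001], [-0.193, -0.981, -0.0], [0.001, 0.0, -1.0]]
ft_force: [1.0, 0.5, 0.2]
grip_width: 0.009
finger_force: 0.0
```

Press down about 21 mm commanded (stop at 0.080), watching the force.

```bash

python3 -m pendant '[{"grip":1,"offset":[0,0,-0.03],"twist":0},{"grip":1,"offset":[0,0,-0.05],"twist":0},{"grip":1,"offset":[0,0,-0.065],"twist":0},{"grip":1,"offset":[0,0,-0.078],"twist":0},{"grip":1,"offset":[0,0,-0.083],"twist":0},{"grip":1,"offset":[0,0,-0.083],"twist":0},{"grip":1,"offset":[0,0,-0.083],"twist":0},{"grip":1,"offset":[0,0,-0.083],"twist":0},{"grip":1,"offset":[0,0,-0.083],"twist":0}]'
```

```text
time_s: 21.63
eef_pos: [0.6593, -0.2541, 0.0805]
eef_rot: [[0.981, -0.193, 0.004], [-0.193, -0.981, -0.002], [0.004, 0.001, -1.0]]
ft_force: [0.9, 0.9, 9.8]
grip_width: 0.007
finger_force: 5.0
```

```bash

python3 -m pendant '[{"grip":1,"offset":[0,0,-0.008],"twist":0},{"grip":1,"offset":[0,0,-0.014],"twist":0},{"grip":1,"offset":[0,0,-0.014],"twist":0},{"grip":1,"offset":[0,0,-0.014],"twist":0},{"grip":1,"offset":[0,0,-0.014],"twist":0}]'
```

```text
time_s: 22.05
eef_pos: [0.6595, -0.2541, 0.0802]
eef_rot: [[0.981, -0.193, 0.005], [-0.193, -0.981, -0.003], [0.005, 0.002, -1.0]]
ft_force: [-7.4, 5.2, 28.2]
grip_width: 0.003
finger_force: 14.3
```

```bash

python3 -m pendant '[{"grip":1,"offset":[0,0,0.02],"twist":0},{"grip":1,"offset":[0,0,0.06],"twist":0},{"grip":1,"offset":[0,0,0.12],"twist":0},{"grip":1,"offset":[0,0,0.25],"twist":0},{"grip":1,"offset":[0,0,0.4],"twist":0},{"grip":1,"offset":[0,0,0.55],"twist":0},{"grip":1,"offset":[0,0,0.64],"twist":0},{"grip":1,"offset":[0,0.1,0.64],"twist":0},{"grip":1,"offset":[0,0.22,0.64],"twist":0.048},{"grip":1,"offset":[0,0.36,0.64],"twist":0.048},{"grip":1,"offset":[0,0.5,0.64],"twist":0.048},{"grip":1,"offset":[0,0.65,0.64],"twist":0.048},{"grip":1,"offset":[0,0.8,0.64],"twist":0.048},{"grip":1,"offset":[0,0.92,0.64],"twist":0.048},{"grip":1,"offset":[0,1,0.64],"twist":0.048},{"grip":1,"offset":[0,1,0.64],"twist":0.048}]'
python3 -c "
from h import *
snap('top','t8');snap('side','s8');snap('wrist','w8');print(bot.sense()['eef_pos'])
# plunger head (black) centroid compare in side view with start
for f in ('side0','s8'):
  g=cv2.imread('pics/'+f+'.png',0); u=proj(f,(.6585,-.2534,.095)).astype(int); print(u)
  print(g[u[1]-12:u[1]+14:2,u[0]-10:u[0]+12:2])
"

```

```text
time_s: 23.38
eef_pos: [0.6581, 0.0004, 0.2349]
eef_rot: [[0.993, -0.114, -0.0], [-0.114, -0.993, 0.001], [-0.0, -0.001, -1.0]]
ft_force: [1.1, -0.1, 0.3]
grip_width: 0.006
finger_force: 0.0
t8 ['mtx', 'camera_from_world'] {}
s8 ['mtx', 'camera_from_world'] {}
w8 ['mtx', 'hand_eye'] {}
[ 0.65834484 -0.00454274  0.23467098]
[288 109]
[[140 138 138 139 139 138 140 140 138 138 140]
 [140 138 137 138 140 139 139 140 138 138 139]
 [139 138 137 138 139 138 140 139 138 139 139]
 [139 137 135 136 138 139 139 138 139 138 139]
 [135 123 108 109 111 121 124 125 134 138 138]
 [104 101  99  87  83  83  86  89 107 133 138]
 [ 99 101  84  79  81  83  85  85  84 112 138]
 [101  99  80  79  83  84  84  83  81 100 138]
 [107  99  81  81  83  84  84  82  78 102 134]
 [119 114  89  83  85  83  83  80  88 117 125]
 [119 100  99 110 107  91  95 107 131 127 125]
 [118  96 117 141 134 114 122 129 143 138 125]
 [118  98 128 143 140 126 127 135 144 142 120]]
[288 109]
[[ 44  46  49  56  60  62  64  87 132 131 133]
 [ 46  49  52  58  61  63  64  84 130 130 132]
 [ 47  52  67  73  64  64  65  81 126 132 134]
 [ 49  65  95 110  96  67  67  92 129 132 134]
 [ 50  73  82  84  99  78  68  98 129 133 135]
 [ 52  62  66  70  82  74  68  71  97 129 136]
 [ 53  60  64  67  68  69  69  68  69 105 136]
 [ 55  63  65  68  69  68  69  68  67  94 136]
 [ 60  65  67  70  71  69  68  68  65 100 137]
 [ 63  66  67  72  71  70  68  67  83 129 139]
 [ 93  89  74  71  70  75  86 111 146 143 139]
 [ 98 105  97  73  71  99 120 142 162 159 142]
 [ 83  89 103  79  78 117 129 150 164 164 140]]
```

The plunger head is back up. Now I'll go outside the far flap and fold it in.

```bash

python3 -m pendant '[{"grip":1,"offset":[0.01,0.13,0],"twist":0},{"grip":1,"offset":[0.01,0.28,0],"twist":0},{"grip":1,"offset":[0.01,0.43,0],"twist":0},{"grip":1,"offset":[0.01,0.58,0],"twist":0},{"grip":1,"offset":[0.01,0.73,0],"twist":0},{"grip":1,"offset":[0.01,0.872,0],"twist":0},{"grip":1,"offset":[0.01,0.872,0],"twist":0},{"grip":1,"offset":[0.01,0.872,-0.15],"twist":0},{"grip":1,"offset":[0.01,0.872,-0.3],"twist":0},{"grip":1,"offset":[0.01,0.872,-0.43],"twist":0},{"grip":1,"offset":[0.01,0.872,-0.52],"twist":0},{"grip":1,"offset":[0.01,0.872,-0.56],"twist":0},{"grip":1,"offset":[0.01,0.872,-0.56],"twist":0},{"grip":1,"offset":[0.01,0.872,-0.56],"twist":0}]'
python3 -c "
from h import *
snap('top','t9');e=np.array(bot.sense()['eef_pos']);print(e)
g=cv2.imread('pics/t9.png');print(proj('t9',(.597,.215,.072)),proj('t9',(.636,.21,.111)),proj('t9',e))"
```

```text
time_s: 24.7
eef_pos: [0.6617, 0.2134, 0.096]
eef_rot: [[0.993, -0.12, 0.001], [-0.12, -0.993, 0.0], [0.001, -0.0, -1.0]]
ft_force: [0.7, -1.0, 0.3]
grip_width: 0.001
finger_force: 0.0
t9 ['mtx', 'camera_from_world'] {}
[0.66195554 0.21373894 0.09691791]
[239.67749061 184.69828428] [239.32941159 167.34980055] [238.89785293 157.67462795]
```

```bash

python3 -m pendant '[{"grip":1,"offset":[-0.06,0,0],"twist":0},{"grip":1,"offset":[-0.12,0,0],"twist":0},{"grip":1,"offset":[-0.17,0,0],"twist":0},{"grip":1,"offset":[-0.22,0,0],"twist":0},{"grip":1,"offset":[-0.27,0,0],"twist":0},{"grip":1,"offset":[-0.32,0,0],"twist":0},{"grip":1,"offset":[-0.36,0,0],"twist":0},{"grip":1,"offset":[-0.384,0,0],"twist":0},{"grip":1,"offset":[-0.384,0,0],"twist":0}]'
python3 -m pendant '[{"grip":1,"offset":[0,0,-0.03],"twist":0},{"grip":1,"offset":[0,0,-0.055],"twist":0},{"grip":1,"offset":[0,0,-0.075],"twist":0},{"grip":1,"offset":[0,0,-0.085],"twist":0},{"grip":1,"offset":[0,0,-0.085],"twist":0},{"grip":1,"offset":[0,0,-0.085],"twist":0}]'
```

```text
time_s: 25.5
eef_pos: [0.565, 0.2144, 0.0967]
eef_rot: [[0.993, -0.119, 0.002], [-0.119, -0.993, 0.0], [0.002, -0.001, -1.0]]
ft_force: [0.2, -0.7, -0.3]
grip_width: 0.007
finger_force: 0.2
time_s: 26.0
eef_pos: [0.565, 0.2142, 0.0743]
eef_rot: [[0.993, -0.119, -0.0], [-0.119, -0.993, -0.0], [-0.0, 0.0, -1.0]]
ft_force: [-5.2, -0.6, 12.1]
grip_width: 0.001
finger_force: 5.8
```

```bash

python3 -m pendant '[{"grip":1,"offset":[0,0,0.1],"twist":0},{"grip":1,"offset":[0,0,0.25],"twist":0},{"grip":1,"offset":[-0.05,0,0.35],"twist":0},{"grip":1,"offset":[-0.18,0,0.4],"twist":0},{"grip":1,"offset":[-0.32,0,0.4],"twist":0},{"grip":1,"offset":[-0.46,0,0.4],"twist":0},{"grip":1,"offset":[-0.6,0,0.4],"twist":0},{"grip":1,"offset":[-0.6,0,0.4],"twist":0},{"grip":1,"offset":[-0.6,0,0.4],"twist":0},{"grip":1,"offset":[-0.6,0,0.3],"twist":0},{"grip":1,"offset":[-0.6,0,0.18],"twist":0},{"grip":1,"offset":[-0.6,0,0.1],"twist":0},{"grip":1,"offset":[-0.6,0,0.085],"twist":0},{"grip":1,"offset":[-0.6,0,0.085],"twist":0},{"grip":1,"offset":[-0.6,0,0.085],"twist":0}]'
```

```text
time_s: 27.25
eef_pos: [0.416, 0.2144, 0.0957]
eef_rot: [[0.993, -0.119, 0.001], [-0.119, -0.993, 0.0], [0.001, -0.0, -1.0]]
ft_force: [0.1, -0.3, 0.6]
grip_width: 0.005
finger_force: 0.0
```

```bash

python3 -m pendant '[{"grip":1,"offset":[0.06,0,0],"twist":0},{"grip":1,"offset":[0.12,0,0],"twist":0},{"grip":1,"offset":[0.17,0,0],"twist":0},{"grip":1,"offset":[0.22,0,0],"twist":0},{"grip":1,"offset":[0.27,0,0],"twist":0},{"grip":1,"offset":[0.32,0,0],"twist":0},{"grip":1,"offset":[0.36,0,0],"twist":0},{"grip":1,"offset":[0.376,0,0],"twist":0},{"grip":1,"offset":[0.376,0,0],"twist":0},{"grip":1,"offset":[0.376,0,-0.03],"twist":0},{"grip":1,"offset":[0.376,0,-0.055],"twist":0},{"grip":1,"offset":[0.376,0,-0.075],"twist":0},{"grip":1,"offset":[0.376,0,-0.087],"twist":0},{"grip":1,"offset":[0.376,0,-0.087],"twist":0},{"grip":1,"offset":[0.376,0,-0.087],"twist":0}]'
python3 -m pendant '[{"grip":1,"offset":[0,0,0.1],"twist":0},{"grip":1,"offset":[0,0,0.25],"twist":0},{"grip":1,"offset":[0,0,0.4],"twist":0},{"grip":1,"offset":[0,0,0.55],"twist":0},{"grip":1,"offset":[0,0,0.64],"twist":0},{"grip":1,"offset":[-0.15,-0.1,0.64],"twist":0},{"grip":1,"offset":[-0.3,-0.25,0.64],"twist":0},{"grip":1,"offset":[-0.3,-0.4,0.64],"twist":0},{"grip":1,"offset":[-0.3,-0.55,0.64],"twist":0},{"grip":1,"offset":[-0.3,-0.7,0.64],"twist":0},{"grip":1,"offset":[-0.3,-0.85,0.64],"twist":0},{"grip":1,"offset":[-0.3,-1,0.64],"twist":0},{"grip":1,"offset":[-0.3,-1,0.64],"twist":0},{"grip":1,"offset":[-0.3,-1,0.64],"twist":0}]'
cat > chk.py <<'E'
from h import *
snap('top','t10');snap('side','s10')
def W(p,q): c,s=np.cos(p[2]),np.sin(p[2]); return [p[0]+c*q[0]-s*q[1],p[1]+s*q[0]+c*q[1],q[2]]
# intensity profile across carton along its x at y offsets, z=.074, in both views
for f in ('t10','s10'):
  im=cv2.imread('pics/'+f+'.png')
  for y in (.1,0,-.1):
    u=[proj(f,W([.538,.217,-.118],(x/1000,y,.074))) for x in range(-75,76,6)]
    print(f,y,[tuple(im[int(round(v[1])),int(round(v[0]))][[2,0]].tolist()) if 0<=v[1]<400 and 0<=v[0]<640 else None for v in u])
# agate-coloured regions & plates at stations, before/after objects moved
hsv=lambda f:cv2.cvtColor(cv2.imread('pics/'+f+'.png'),cv2.COLOR_BGR2HSV)
for f in ('top0','t10','side0','s10'):
  h=hsv(f)
  for n,q in (('st1',(.5446,-.3146,.05)),('st2',(.5604,-.2342,.02)),('st3',(.5763,-.1537,.05)),('jar',(.4116,-.007,.055))):
    u=proj(f,q).round().astype(int);print(f,n,u,np.median(h[u[1]-2:u[1]+3,u[0]-2:u[0]+3].reshape(-1,3),axis=0))
  for n,lo,hi,(x0,y0,x1,y1) in (('mug',(100,60,30),(115,255,140),(265,100,315,160) if f[0]=='t' else (200,200,270,270)),('burr',(90,30,140),(112,120,255),(335,105,385,155) if f[0]=='t' else (225,150,275,200)),('jar',(0,0,200),(180,40,255),(310,245,345,275) if f[0]=='t' else (375,185,410,222))):
    m=cv2.inRange(h,np.array(lo),np.array(hi))[y0:y1,x0:x1];mo=cv2.moments(m,True);print(f,n,mo['m00'],x0+mo['m10']/max(mo['m00'],1),y0+mo['m01']/max(mo['m00'],1))
E
python3 chk.py
```

```text
time_s: 28.5
eef_pos: [0.5084, 0.2144, 0.0743]
eef_rot: [[0.993, -0.118, -0.0], [-0.118, -0.993, -0.0], [-0.0, 0.0, -1.0]]
ft_force: [-6.4, -2.0, 15.9]
grip_width: 0.004
finger_force: 7.7
time_s: 29.67
eef_pos: [0.4335, -0.0368, 0.2327]
eef_rot: [[0.992, -0.122, -0.001], [-0.122, -0.992, 0.001], [-0.001, -0.0, -1.0]]
ft_force: [0.5, 0.4, -0.4]
grip_width: 0.0
finger_force: 0.0
t10 ['mtx', 'camera_from_world'] {}
s10 ['mtx', 'camera_from_world'] {}
t10 0.1 [(97, 94), (101, 98), (99, 97), (105, 75), (114, 56), (128, 60), (132, 63), (130, 62), (133, 63), (132, 62), (132, 65), (132, 63), (126, 61), (119, 56), (134, 65), (171, 80), (172, 81), (170, 78), (174, 81), (175, 82), (173, 81), (173, 81), (162, 80), (130, 123), (144, 138), (150, 143)]
t10 0 [(119, 114), (119, 115), (121, 116), (126, 92), (133, 64), (135, 65), (132, 64), (131, 64), (133, 63), (129, 62), (130, 62), (133, 64), (119, 57), (120, 57), (131, 61), (136, 67), (133, 64), (130, 63), (129, 63), (134, 64), (186, 88), (186, 85), (166, 81), (103, 97), (100, 97), (101, 100)]
t10 -0.1 [(125, 120), (121, 119), (122, 118), (131, 73)
[... 1487 characters left out ...]
194] [ 16. 178. 163.]
t10 jar [327 259] [ 19.  57. 144.]
t10 mug 875.0 290.31771428571426 132.95885714285714
t10 burr 804.0 357.27487562189054 132.75870646766168
t10 jar 0.0 310.0 245.0
side0 st1 [334 109] [ 27.  19. 100.]
side0 st2 [327 138] [34. 17. 93.]
side0 st3 [320 152] [30. 16. 92.]
side0 jar [393 199] [ 16.  33. 196.]
side0 mug 847.0 248.4651711924439 243.22314049586777
side0 burr 0.0 225.0 150.0
side0 jar 0.0 375.0 185.0
s10 st1 [334 109] [ 15. 126.  84.]
s10 st2 [327 138] [ 34.  17. 106.]
s10 st3 [320 152] [ 15. 151. 134.]
s10 jar [393 199] [ 16.  32. 198.]
s10 mug 796.0 248.25502512562815 243.9861809045226
s10 burr 0.0 225.0 150.0
s10 jar 14.0 396.92857142857144 203.28571428571428
```

Everything checks out: both flaps are level with only the narrow middle gap, both agates are at their stations, and the mug, burr stand and jar have not moved.

```bash
python3 -c "
from workcell import bot
print(bot.hand_in())"
```

```text
the job is handed in; nothing more can be done
None
```

I seated both carriers present on the fixture pins, pressed the plunger to its stop and let it come back up, closed both flaps, and handed the job in; the hand-in returned no verdict.

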